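# Open the ratchet jar keeper up to its stop collar

### The arm

A 6-joint arm with a two-finger parallel gripper is mounted at the origin on a cart in front of the work surface, level with it; the furniture and walls round the work are solid. World frame = base frame: x ahead of the robot, y to its left, z up, the work surface at z = 0. Lengths are in m, angles in rad, forces in N, time in s.
With the tool pointing down it reaches from about 0.35 to 0.875 m from the base axis. Payload 4.2 kg.
Tool frame: the origin (TCP) lies on the centre line of the jaws, within the pads' length; the fingertips stand 17 mm ahead of it and the grasp point (between the pads) lies 2 mm behind it; z points along the fingers, y is the line along which they close (so a half turn about z gives the same grasp; the last joint's range is limited). The gripper opens to 85 mm and grips with 20 to 120 N. Pads are 22 mm wide; open, the fingers measure 114 mm over their backs; the gripper's body (76 mm by 85 mm) begins 54 mm behind the grasp point. The pads swing forward as they close: fully open they stand 13 mm farther back than shut.
Start: joints at [-1.025, 0.385, 0.008, 0, -1.194, -0.259], TCP at [0.177, -0.599, 0.248] pointing down, gripper open.
Joint ranges: [-3.14, 3.14], [-1.21, 2.06], [-1.07, 1.41], [-3.16, 2.05], [-2.99, -0.16], [-3.1, 3.1]. Speed limits (rad/s): [2.79, 2.79, 3.14, 3.14, 3.14, 3.14].

### API

Orientations are given as [roll, pitch, yaw] about the fixed x, y, z axes, in that order (R = Rz(yaw) Ry(pitch) Rx(roll)).
In Python, from rig import ctrl gives the robot as it stands.
- The arm moves only by the tool send_rows, never from a script. Its argument "moves" is a list of rows, each a list of 7 numbers: the gripper command: -1 is shut, 1 is fully open, values between are in proportion, then the shift along the tool's x, y, z in mm, then the turn, a rotation vector about the tool's x, y, z in degrees. In form: [[grip, dx, dy, dz, rx, ry, rz], ...]. A call has exactly 8 rows; each row is the pose to reach, as a shift and turn from the pose commanded when the call began, along the tool's axes at that moment; what a row does not reach only later rows make up. A row lasts 1/10 s, in which the tool goes at most 50 mm and 8.59 degrees, less where a joint would pass 70% of its speed; a pose out of reach is approached as far as the arm can. A call with a gripper value outside its range is refused whole. The fingers move at their own pace and stop on an object; the grip force is fixed at half the most. Time passes only in rows, so rows that repeat a pose let the fingers close, or fill a call up. It gives the time, the measured TCP pose, the force, the opening and the grip force at its end, in the units of the state.
- ctrl.state(): the state, without advancing time (a new reading comes with each control period).
- ctrl.read_camera(name): name is "side" or "top" or "wrist"; returns a dict with "pixels" (384x512x3 uint8, blue, green, red), "K" (3x3 intrinsics, pixels), "k1" (the pictures are not rectified: a ray, as slopes to the right and down, at radius r is drawn at 1 + k1 r^2 times it, then the intrinsics apply), "eye" and "orientation" of the camera in the world. Camera axes: x right, y up, looking along -z (the intrinsics and any distortion apply to the point x, -y, -z); pixel columns grow to the right and rows downward; lengths in m; the calibration is good to about 2 mm. A picture is of the moment at which its call begins. There is no depth.
- ctrl.job_done(): hands the job in; it is judged then, once.
Trained networks look in a picture, given as the dict that the camera call returned (one of the last four; its "shot" number tells which), for a name from the list of things; names that differ only in an ending like _2 or _b are one class to them, and where a whole thing is asked for, a point or a joint stands for the part that bears it (a point fixed in the world has none). Each returns a list of dicts, best first, with "p" (0 to 1); they miss things now and then, are a little off and sometimes report something else, mostly with a low value. They report only what shows in the picture. A call takes as long as a camera call. They do not tell look-alikes from the thing itself.
- ctrl.regions_of(picture, target): "pixels" (384x512 bool, what is visible of it) and "box" ([left, top, right, bottom] in pixels, round what is visible of it).
The state is a dict: "t": time; "joint_positions": joint angles; "joint_velocities": joint speeds; "joint_efforts": joint torques, N m; "ee_pos": TCP position; "orientation": TCP orientation; "ft_force": force on the tool from outside, world axes, zero at the start; "wrist_torque": the same for the moment, N m; "gripper_width": opening from 0.0 (shut) to 1.0 (fully open); "grasp_force": force on a finger pad.
Only numpy, scipy, OpenCV 4.12 (cv2) and the standard library are available. Lean on these libraries where they do the work, as an engineer would, in place of code of your own. Each camera call takes 0.05 s, during which the arm holds its last target. There are 200 camera calls.

### The job

Open the jar keeper to make room for another jar: with the fingertips press the red release pad on the black sliding jaw down first, and while keeping it pressed push the jaw back along its bar, away from the spice jars, until it meets the orange stop collar. Then let the pad spring up and move clear. Leave the two spice jars standing where they are and do not disturb the other things on the counter.

Things in the scene. Friction and masses are not known exactly. Their poses are not given: they have to be found in the camera images.
- rack: Jar keeper, fixed. Origin on the counter under its middle; x points away from the robot (yaw up to 0.4 rad), y along the aluminium bar (14 mm wide, 50 to 70 mm high, at x = 0), from the grey end plate (inner face y = -150 mm, 95 mm high) to the grey foot (y = 174 mm, 82 mm high). Spice jars stand on the robot's side of the bar between end plate and jaw. Its solid includes jaw and pad.
- jaw (a joint): Slide of the black jaw along the bar in m, 0 to 0.135, growing to rack +y (away from the jars). Friction 2 N, some damping. The ratchet lets it go towards the jars but blocks it the other way (6 mm play) unless the pad is pressed. At q its carriage covers rack y = q-30 to q+34 mm, x = -18 to 18 mm, up to 86 mm high; its face plate y = q-38 to q-30, x = -80 to 20 mm, 90 mm high.
- release (a joint): How far the red release pad is pressed straight down, in m: 0 up, 0.009 at its stop. A spring pushes it up with 4 N at the top, about 8 N fully down. Pressed more than 5 mm it frees the ratchet; let go it springs up and locks (it may stay up to 4 mm down if the pawl sits on a tooth).
- pad_top (a point): Centre of the top face of the red release pad, which is 30 mm across the bar (rack x) by 46 mm along it (rack y). It is 102 mm above the counter when up, and goes down and slides with the jaw.
- fin_face (a point): Point on the pushing face of the jaw's upright black fin, 120 mm above the counter. The fin stands just behind the pad (its face 25 mm from the pad's centre towards rack +y), is 36 mm wide across the bar, 10 mm thick, its top 140 mm high. The face looks to rack -y: fingertips resting on the pad can push against it to move the jaw to rack +y.
- jaw_heel (a point): Centre of the back end of the jaw (its rack +y end), 60 mm above the counter; this end meets the collar.
- collar_face (a point): Centre of the jaw-side face of the orange stop collar, 60 mm above the counter. The collar is fixed on the bar, 15 mm long, 29 mm wide, its thumb screw 89 mm high. The jaw has met it when jaw_heel touches this point.
- jar_end: Spice jar with a dark lid, 41 mm in diameter, 105 mm high, loose, next to the fixed end plate. Origin at the centre of its underside.
- jar_jaw: Another spice jar with a dark lid, 41 mm in diameter, 105 mm high, loose, next to the jaw. Origin at the centre of its underside.
- shaker: Steel salt shaker, 41 mm in diameter, 76 mm high, loose, behind the keeper. Origin at the centre of its underside.
- purple_jar: Jar with a purple lid, 59 mm in diameter, 66 mm high, loose, behind the keeper to the left. Origin at the centre of its underside.
- teaspoon: Teaspoon, 137 mm long, lying loose to the left. Origin under its middle.
- scoop: Brass coloured scoop, 159 mm long, lying loose to the right. Origin under its middle.
- tape: Roll of tape, 104 mm in diameter, 25 mm high, lying loose to the left. Origin under its middle.
Things that resemble listed ones, but are neither listed nor needed, are in the scene too. Leave any blue or yellow look-alike of the jar_jaw alone.

How it is judged:
By the outcome, as a careful person would: the job done as asked, in the order asked, and still so for the second after the job is handed in, with the robot touching nothing.
It also fails if it takes over 35 s, if anything falls off the work surface, if the arm or the gripper's body presses on something with over 40 N, if the wrist force passes 120 N, or if a joint passes its speed limit or range.

## Working session

There is one attempt and no reset: what is moved stays moved. The work goes in short steps, Python scripts to look and compute and a tool call to move; the robot and the scene stay as the last step left them, time stands still between calls to the robot, and variables do not carry over. Pictures are saved under pics/ and viewed, at most 10 in all, crops included, and the job is handed in when it is done.

Besides the shell and the picture viewer there is one more tool, called after "Emit:" in YAML: its name, and indented under it one key for each argument. send_rows: Moves the arm, as the interface text tells. Its arguments: {"type":"object","properties":{"moves":{"type":"array","items":{"type":"array","items":{"type":"number"}}}},"required":["moves"]}

```bash
mkdir -p pics; cat > h.py <<'E'
import numpy as np, cv2
from rig import ctrl
from scipy.spatial.transform import Rotation as R
def Rm(o):
    o=np.array(o,float)
    if o.shape==(3,3): return o
    return R.from_euler('xyz',o).as_matrix() if o.size==3 else R.from_quat(o).as_matrix()
def ray(c,u,v):
    K=np.array(c["K"]);d=np.array([(u-K[0,2])/K[0,0],(v-K[1,2])/K[1,1]]);s=d.copy()
    for _ in range(20): s=d/(1+c["k1"]*(s@s))
    w=Rm(c["orientation"])@np.array([s[0],-s[1],-1]);return np.array(c["eye"]),w
def atz(c,u,v,z):
    e,w=ray(c,u,v);return e+w*(z-e[2])/w[2]
def proj(c,p):
    K=np.array(c["K"]);q=Rm(c["orientation"]).T@(np.array(p)-np.array(c["eye"]));s=np.array([q[0],-q[1]])/-q[2]
    s=s*(1+c["k1"]*(s@s));return K[0,0]*s[0]+K[0,2],K[1,1]*s[1]+K[1,2]
E
python3 - <<'E'
from h import *
for n in("top","side"):
    c=ctrl.read_camera(n);cv2.imwrite(f"pics/{n}0.png",cv2.resize(c["pixels"],(800,600)))
    print(n,c["eye"],c["orientation"],c["k1"])
    for t in("rack","release","pad_top","jaw","jar_jaw","collar_face"):
        try:
            for r in ctrl.regions_of(c,t)[:4]:
                ys,xs=np.nonzero(r["pixels"]);print(t,round(r["p"],2),r["box"],xs.mean().round(1),ys.mean().round(1),len(xs))
        except Exception as e: print(t,e)
print(ctrl.state())
E
```

```text
top [0.33430486 0.0666911  1.30307803] [ 0.20527785  0.00573367 -1.44641183] -0.063729796979956
rack 0.74 [185.6, 178.5, 299.9, 232.8] 247.7 199.9 1126
release 0.62 [236.5, 186.9, 246.6, 205.0] 240.6 194.7 151
release 0.36 [230.2, 184.9, 252.2, 221.0] 241.7 199.3 362
jaw 0.91 [230.5, 189.1, 252.4, 222.3] 241.5 198.8 339
jar_jaw 0.67 [292.4, 238.2, 307.6, 253.8] 301.0 243.7 146
jar_jaw 0.64 [257.6, 212.7, 265.1, 224.9] 262.1 216.7 154
jar_jaw 0.43 [242.7, 138.1, 259.9, 158.4] 252.7 148.1 262
jar_jaw 0.34 [227.4, 187.0, 250.6, 222.5] 241.9 200.3 397
collar_face 0.59 [240.7, 137.2, 260.1, 162.8] 252.1 147.8 253
collar_face 0.34 [231.2, 185.6, 256.1, 221.9] 241.6 199.1 396
side [ 0.6072854  -1.32436459  1.34925277] [0.84581133 0.01485231 0.00693793] 0.02187607966634256
rack 0.84 [226.4, 152.0, 270.8, 226.8] 247.9 195.1 1285
rack 0.16 [203.9, 280.1, 216.4, 318.1] 208.2 300.5 327
jaw 0.56 [234.5, 162.0, 258.8, 195.5] 250.6 180.6 370
jar_jaw 0.79 [269.4, 191.7, 278.0, 214.5] 273.1 202.2 254
jar_jaw 0.69 [213.1, 182.4, 221.7, 204.0] 217.0 188.5 151
jar_jaw 0.65 [233.5, 181.6, 243.3, 194.4] 237.9 187.2 73
jar_jaw 0.51 [214.8, 207.1, 223.8, 232.3] 216.8 220.3 250
collar_face 0.7 [249.6, 170.9, 260.0, 179.2] 252.7 173.9 58
{'t': 0.7, 'joint_positions': array([-1.02541601e+00,  3.84680163e-01,  7.93464508e-03, -4.11427544e-05,
       -1.19400378e+00, -2.58596292e-01]), 'joint_velocities': array([ 0.00055284, -0.00110129, -0.00027944,  0.00052017, -0.00054128,
        0.00122362]), 'joint_efforts': array([-9.87862404e-04, -3.91950095e+01,  1.88582861e+01,  4.18981478e+00,
       -2.49362192e-04, -6.39719275e-06]), 'ee_pos': array([ 0.17682358, -0.59945077,  0.24833154]), 'orientation': array([-3.14155697e+00,  4.90121590e-05, -2.85482376e+00]), 'ft_force': array([ 0.72838694, -0.51972093,  0.37320699]), 'wrist_torque': array([-0.01821332,  0.02921763, -0.04236752]), 'grasp_force': 0.0, 'gripper_width': 0.9994733814601628}
```

```bash
python3 - <<'E'
from h import *
a=ctrl.read_camera("top")["pixels"][130:270,150:350];b=ctrl.read_camera("side")["pixels"][130:270,150:350]
cv2.imwrite("pics/a.png",cv2.resize(a,(800,560),interpolation=cv2.INTER_CUBIC));cv2.imwrite("pics/b.png",cv2.resize(b,(800,560),interpolation=cv2.INTER_CUBIC))
E
```

```text
(no output)
```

View pics/a.png

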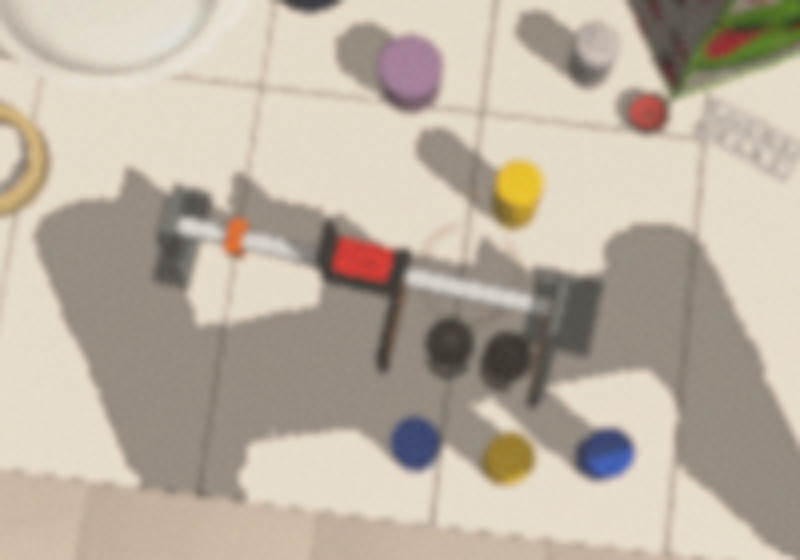

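View pics/b.png

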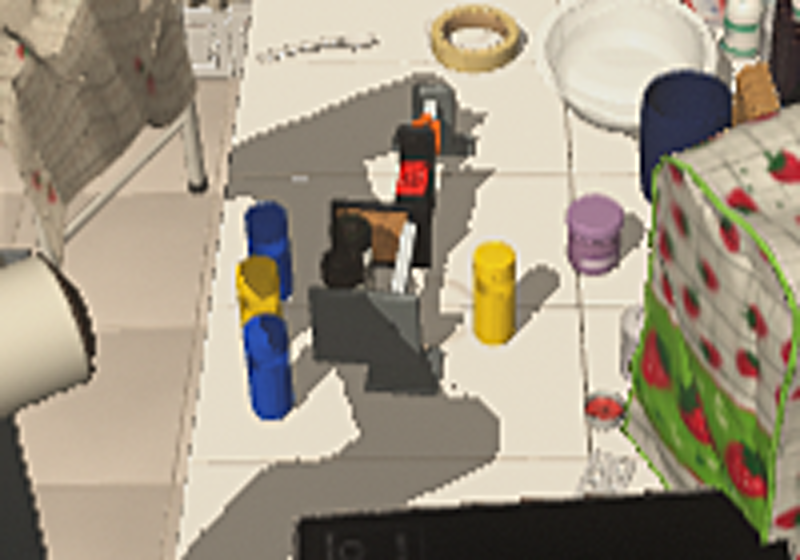

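View pics/top0.png

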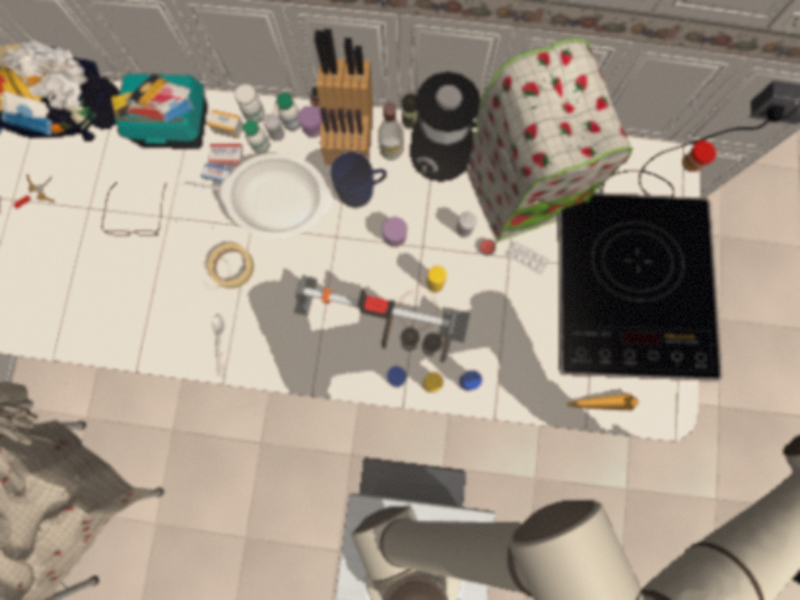

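The top crop shows the black jaw with its red pad at (363,259), which is about pixel (240.6,194.6). The orange collar is at (235,238), or about (208.6,189.4). The dark-lid jars are at (450,341) and (505,358). The blue and yellow look-alikes are at (415,443), (605,453), (508,458) and (518,190), and the path stays clear of them.

```bash
python3 - <<'E'
from h import *
c=ctrl.read_camera("top");f=lambda x,y:((x+.5)/4-.5+150,(y+.5)/4-.5+130)
im=c["pixels"].astype(int);B,G,Rr=im[...,0],im[...,1],im[...,2]
def blob(m,u0,u1,v0,v1):
    M=np.zeros_like(m);M[v0:v1,u0:u1]=m[v0:v1,u0:u1];ys,xs=np.nonzero(M);return xs.mean(),ys.mean(),len(xs)
r=blob((Rr>130)&(G<80)&(B<80),225,260,180,215);o=blob((Rr>150)&(G>70)&(G<150)&(B<90),200,220,180,200);print(r,o)
pt=atz(c,r[0],r[1],.102);col=atz(c,o[0],o[1],.07)
b1=atz(c,*f(185,227),.07);b2=atz(c,*f(545,303),.07)
d=b1-b2;d/=np.linalg.norm(d);yaw=np.arctan2(-d[0],d[1]);print("bar",b1,b2,"yaw",yaw)
print("pad",pt,"collar",col,"along",(col-pt)@d,"pad off bar",np.cross(d,pt-b2)[2])
j=[atz(c,*f(*p),.105) for p in((450,341),(505,358))];print("jars",j)
ex=np.array([np.cos(yaw),np.sin(yaw),0])
for q in j: print("jar rel pad x,y",(q-pt)@ex,(q-pt)@d)
s=ctrl.read_camera("side");print("pad in side",proj(s,pt))
im=s["pixels"].astype(int);B,G,Rr=im[...,0],im[...,1],im[...,2]
print(blob((Rr>130)&(G<80)&(B<80),240,265,165,190))
E
```

```text
(np.float64(239.98305084745763), np.float64(194.864406779661), 118) (np.float64(208.39285714285714), np.float64(188.42857142857142), 28)
bar [0.56657807 0.30375249 0.07      ] [ 0.5392222  -0.00802651  0.07      ] yaw -0.0875171054164892
pad [0.55017593 0.14809745 0.102     ] collar [0.56476908 0.26013094 0.07      ] along 0.11288024199529624 pad off bar 0.002734273328009275
jars [array([0.49276467, 0.06754151, 0.105     ]), array([0.48445286, 0.02150906, 0.105     ])]
jar rel pad x,y -0.05015050384967296 -0.08526568437427182
jar rel pad x,y -0.05440702513980871 -0.13184846462454564
pad in side (np.float64(252.35264252464083), np.float64(173.1364918500855))
(np.float64(252.72131147540983), np.float64(174.11475409836066), 61)
```

Emit:
send_rows:
  moves:
    - [-1, -30, 32, 0, 0, 0, 4]
    - [-1, -60, 64, 0, 0, 0, 8]
    - [-1, -95, 101, 0, 0, 0, 12]
    - [-1, -130, 139, 0, 0, 0, 16]
    - [-1, -165, 176, 0, 0, 0, 20]
    - [-1, -200, 213, 0, 0, 0, 21.4]
    - [-1, -235, 250, 0, 0, 0, 21.4]
    - [-1, -270, 288, 0, 0, 0, 21.4]

```text
t: 1.7
ee_pos: [0.3518, -0.2514, 0.2488]
orientation: [-3.141, 0.001, 3.055]
ft_force: [0.8, 0.4, 0.5]
gripper_width: -0.001
grasp_force: 0.0
```

```bash
python3 - <<'E'
from h import *
s=ctrl.state();print(s["t"],s["ee_pos"],s["orientation"],s["joint_positions"])
d=np.array([.549,.140,.25])-s["ee_pos"];print(Rm(s["orientation"]).T@d*1000)
E
```

```text
1.7 [ 0.35177346 -0.25136826  0.248755  ] [-3.14125371e+00  1.27217525e-03  3.05474414e+00] [-2.41760926e-01  4.87580836e-02 -4.32893368e-01  1.56500522e-04
 -1.08783564e+00 -1.41595672e+00]
[-162.53761895  407.00013869   -1.17617468]
```

Emit:
send_rows:
  moves:
    - [-1, -18, 45, 0, 0, 0, 0]
    - [-1, -36, 90, 0, 0, 0, 0]
    - [-1, -54, 135, 0, 0, 0, 0]
    - [-1, -72, 180, 0, 0, 0, 0]
    - [-1, -90, 225, 0, 0, 0, 0]
    - [-1, -108, 270, 0, 0, 0, 0]
    - [-1, -126, 315, 0, 0, 0, 0]
    - [-1, -144, 360, 0, 0, 0, 0]

```text
t: 2.5
ee_pos: [0.5264, 0.0951, 0.2487]
orientation: [3.141, 0.001, 3.056]
ft_force: [0.8, -0.1, 0.6]
gripper_width: 0.0
grasp_force: 0.0
```

```bash
python3 - <<'E'
from h import *
s=ctrl.state();print(s["t"],s["ee_pos"],s["orientation"],s["joint_positions"])
d=np.array([.549,.140,.25])-s["ee_pos"];print(Rm(s["orientation"]).T@d*1000)
c=ctrl.read_camera("wrist");cv2.imwrite("pics/w1.png",c["pixels"]);print(c["eye"],c["orientation"])
E
```

```text
2.5 [0.526376   0.09508632 0.24867394] [3.14132591e+00 7.05165417e-04 3.05551062e+00] [ 4.82183624e-01  2.30965318e-01 -2.12940475e-01  1.71334435e-04
 -1.12615264e+00 -2.13913553e+00]
[-18.67967121  46.6928427   -1.30043284]
[0.44341603 0.10303329 0.37466038] [-3.31201228e-01 -8.17041720e-05  1.48478530e+00]
```

View pics/w1.png

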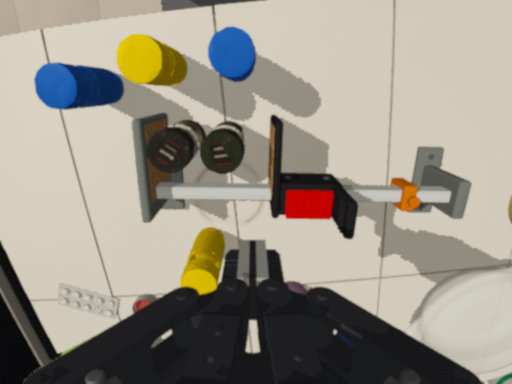

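The wrist view shows the red pad at about (309,203), with the fin to its right at about (345,210). The orange collar is at (405,195), the grey foot at (440,185), and the two dark-lid jars at (176,146) and (223,147).

```bash
python3 - <<'E'
from h import *
c=ctrl.read_camera("wrist");im=c["pixels"].astype(int);B,G,Rr=im[...,0],im[...,1],im[...,2]
m=(Rr>130)&(G<70)&(B<70);m[:,:270]=0;m[:,350:]=0;m[:170]=0;m[240:]=0
ys,xs=np.nonzero(m);rect=cv2.minAreaRect(np.stack([xs,ys],1).astype(np.float32));print(rect,len(xs))
for p in cv2.boxPoints(rect): print(p,atz(c,*p,.102).round(4))
pt=atz(c,*rect[0],.102);print("pad",pt)
pts=[(175,192),(262,193),(362,192),(388,193)]
for p in pts+[(400,187),(395,181)]: print(p,atz(c,*p,.07).round(4))
s=ctrl.state();T=np.array([pt[0],pt[1],.25]);print(Rm(s["orientation"]).T@(T-s["ee_pos"])*1000)
crop=c["pixels"][150:250,260:480];cv2.imwrite("pics/w1c.png",cv2.resize(crop,(792,360),interpolation=cv2.INTER_CUBIC))
E
```

```text
((303.0518493652344, 200.47569274902344), (47.702274322509766, 28.11896514892578), 1.468800663948059) 1318
[278.84818 213.91919] [0.5643 0.1247 0.102 ]
[279.56894 185.80945] [0.5353 0.1269 0.102 ]
[327.25552 187.0322 ] [0.5402 0.1725 0.102 ]
[326.53476 215.14194] [0.5696 0.1719 0.102 ]
pad [0.55208333 0.14892467 0.102     ]
(175, 192) [0.5434 0.0166 0.07  ]
(262, 193) [0.5522 0.1099 0.07  ]
(362, 192) [0.56   0.2181 0.07  ]
(388, 193) [0.5636 0.247  0.07  ]
(400, 187) [0.5577 0.2599 0.07  ]
(395, 181) [0.5504 0.2538 0.07  ]
[-19.58717252  53.25336073  -2.1255724 ]
```

View pics/w1c.png

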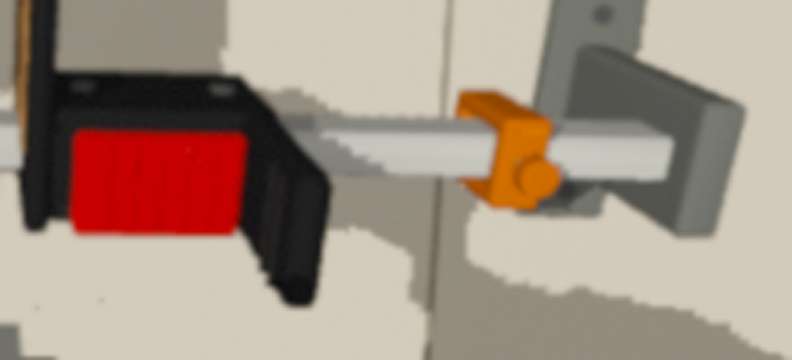

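Emit:
send_rows:
  moves:
    - [-1, -10, 26, 0, 0, 0, 0]
    - [-1, -19, 50, 0, 0, 0, 0]
    - [-1, -19, 50, 25, 0, 0, 0]
    - [-1, -19, 50, 55, 0, 0, 0]
    - [-1, -19, 50, 80, 0, 0, 0]
    - [-1, -19, 50, 100, 0, 0, 0]
    - [-1, -19, 50, 112, 0, 0, 0]
    - [-1, -19, 50, 112, 0, 0, 0]

```text
t: 3.4
ee_pos: [0.5482, 0.1405, 0.1348]
orientation: [-3.14, -0.003, 3.054]
ft_force: [0.1, 0.1, 0.1]
gripper_width: -0.004
grasp_force: 0.0
```

```bash
python3 - <<'E'
from h import *
c=ctrl.read_camera("wrist");s=ctrl.state();print(s["t"],s["ee_pos"],s["ft_force"])
a=c["pixels"][130:384,100:450];cv2.imwrite("pics/w2.png",cv2.resize(a,(700,508)))
E
```

```text
3.45 [0.549115   0.14092791 0.13622075] [-0.20898299 -0.04747351  0.32769126]
```

View pics/w2.png

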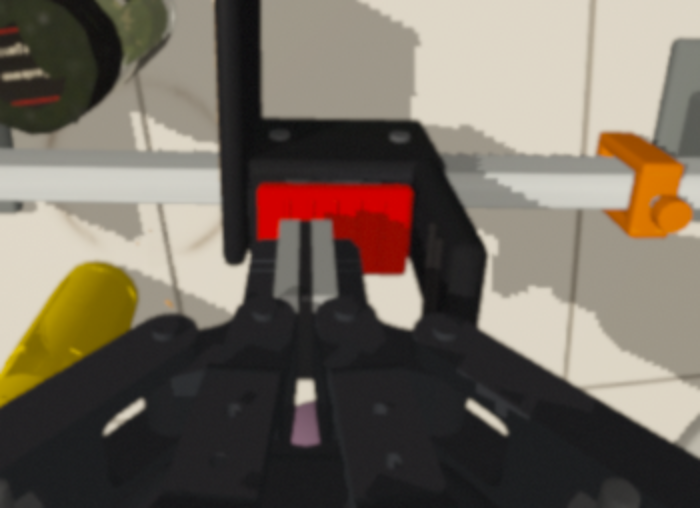

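Emit:
send_rows:
  moves:
    - [-1, -2, 4, 8, 0, 0, 0]
    - [-1, -2, 4, 14, 0, 0, 0]
    - [-1, -2, 4, 17, 0, 0, 0]
    - [-1, -2, 4, 20, 0, 0, 0]
    - [-1, -2, 4, 22, 0, 0, 0]
    - [-1, -2, 4, 24, 0, 0, 0]
    - [-1, -2, 4, 25, 0, 0, 0]
    - [-1, -2, 4, 25, 0, 0, 0]

```text
t: 4.25
ee_pos: [0.5515, 0.1451, 0.1123]
orientation: [3.141, 0.001, 3.055]
ft_force: [-1.9, -0.0, 6.7]
gripper_width: -0.004
grasp_force: 3.1
```

Emit:
send_rows:
  moves:
    - [-1, 0, 0, 2, 0, 0, 0]
    - [-1, 0, 0, 2, 0, 0, 0]
    - [-1, 0, 4, 2, 0, 0, 0]
    - [-1, 0, 8, 2, 0, 0, 0]
    - [-1, 0, 12, 2, 0, 0, 0]
    - [-1, 0, 16, 2, 0, 0, 0]
    - [-1, 0, 21, 2, 0, 0, 0]
    - [-1, 0, 26, 2, 0, 0, 0]

```text
t: 5.05
ee_pos: [0.5542, 0.1707, 0.1118]
orientation: [-3.142, 0.002, 3.056]
ft_force: [-3.1, -2.8, 11.3]
gripper_width: -0.0
grasp_force: 3.2
```

Emit:
send_rows:
  moves:
    - [-1, 0, 6, 0, 0, 0, 0]
    - [-1, 0, 12, 0, 0, 0, 0]
    - [-1, 0, 18, 0, 0, 0, 0]
    - [-1, 0, 24, 0, 0, 0, 0]
    - [-1, 0, 30, 0, 0, 0, 0]
    - [-1, 0, 36, 0, 0, 0, 0]
    - [-1, 0, 42, 0, 0, 0, 0]
    - [-1, 0, 42, 0, 0, 0, 0]

```text
t: 5.85
ee_pos: [0.5585, 0.2136, 0.1119]
orientation: [3.14, 0.004, 3.056]
ft_force: [-2.5, -1.3, 10.2]
gripper_width: 0.001
grasp_force: 3.2
```

```bash
python3 - <<'E'
from h import *
c=ctrl.read_camera("wrist");s=ctrl.state();print(s["t"],s["ee_pos"],s["ft_force"])
a=c["pixels"][130:384,100:450];cv2.imwrite("pics/w3.png",cv2.resize(a,(700,508)))
E
```

```text
5.9 [0.55854854 0.21359077 0.1118853 ] [-3.2868133   0.62601584 10.00938908]
```

View pics/w3.png

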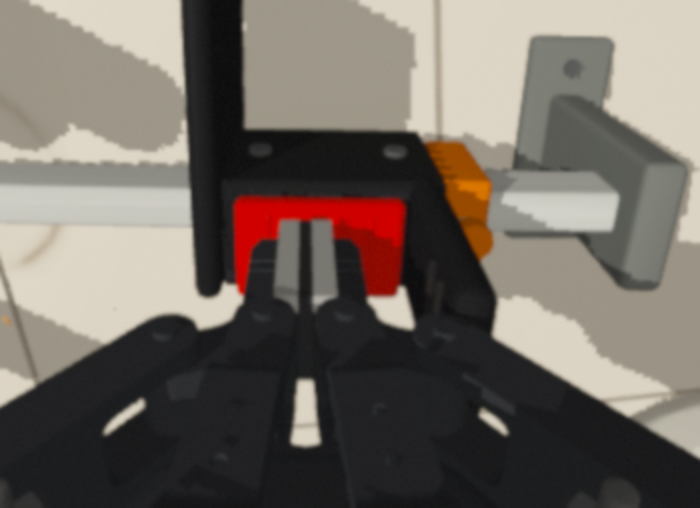

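The pad is pressed and the jaw has slid close to the orange collar, which is partly hidden at about (465,185). I'll keep pushing until I feel it.

Emit:
send_rows:
  moves:
    - [-1, 0, 3, 0, 0, 0, 0]
    - [-1, 0, 6, 0, 0, 0, 0]
    - [-1, 0, 8, 0, 0, 0, 0]
    - [-1, 0, 10, 0, 0, 0, 0]
    - [-1, 0, 12, 0, 0, 0, 0]
    - [-1, 0, 14, 0, 0, 0, 0]
    - [-1, 0, 16, 0, 0, 0, 0]
    - [-1, 0, 16, 0, 0, 0, 0]

```text
t: 6.7
ee_pos: [0.5584, 0.2185, 0.1128]
orientation: [-3.126, -0.004, 3.053]
ft_force: [0.7, -32.4, 21.7]
gripper_width: -0.003
grasp_force: 16.5
```

Emit:
send_rows:
  moves:
    - [-1, 0, -5, 0, 0, 0, 0]
    - [-1, 0, -8, 0, 0, 0, 0]
    - [-1, 0, -8, -3, 0, 0, 0]
    - [-1, 0, -8, -6, 0, 0, 0]
    - [-1, 0, -8, -10, 0, 0, 0]
    - [-1, 0, -9, -15, 0, 0, 0]
    - [-1, 0, -10, -20, 0, 0, 0]
    - [-1, 0, -12, -20, 0, 0, 0]

```text
t: 7.5
ee_pos: [0.558, 0.2172, 0.1299]
orientation: [3.141, 0.001, 3.055]
ft_force: [0.5, 0.2, 1.0]
gripper_width: -0.0
grasp_force: 0.0
```

Free of contact, so I'll rise clear and look from above.

Emit:
send_rows:
  moves:
    - [-1, 0, -2, -15, 0, 0, 0]
    - [-1, 0, -2, -40, 0, 0, 0]
    - [-1, 0, -4, -75, 0, 0, 0]
    - [-1, 20, -15, -110, 0, 0, 0]
    - [-1, 40, -30, -130, 0, 0, 0]
    - [-1, 55, -40, -140, 0, 0, 0]
    - [-1, 55, -40, -140, 0, 0, 0]
    - [-1, 55, -40, -140, 0, 0, 0]

```text
t: 8.3
ee_pos: [0.4993, 0.1818, 0.2693]
orientation: [3.141, 0.0, 3.055]
ft_force: [-0.6, 0.7, -0.8]
gripper_width: -0.004
grasp_force: 0.0
```

```bash
python3 - <<'E'
from h import *
c=ctrl.read_camera("wrist");s=ctrl.state();print(s["t"],s["ee_pos"],s["ft_force"])
cv2.imwrite("pics/w4.png",cv2.resize(c["pixels"],(800,600)))
im=c["pixels"].astype(int);m=(im[...,2]>130)&(im[...,1]<70)&(im[...,0]<70)
n,l,st,ce=cv2.connectedComponentsWithStats(m.astype(np.uint8));
for i in range(1,n):
    if st[i,4]>300: print(st[i],atz(c,*ce[i],.102))
E
```

```text
8.35 [0.49947986 0.18181835 0.26866456] [ 0.90415127  0.20204417 -0.65232702]
[ 269  215   43   25 1040] [0.55789094 0.21822414 0.102     ]
```

View pics/w4.png

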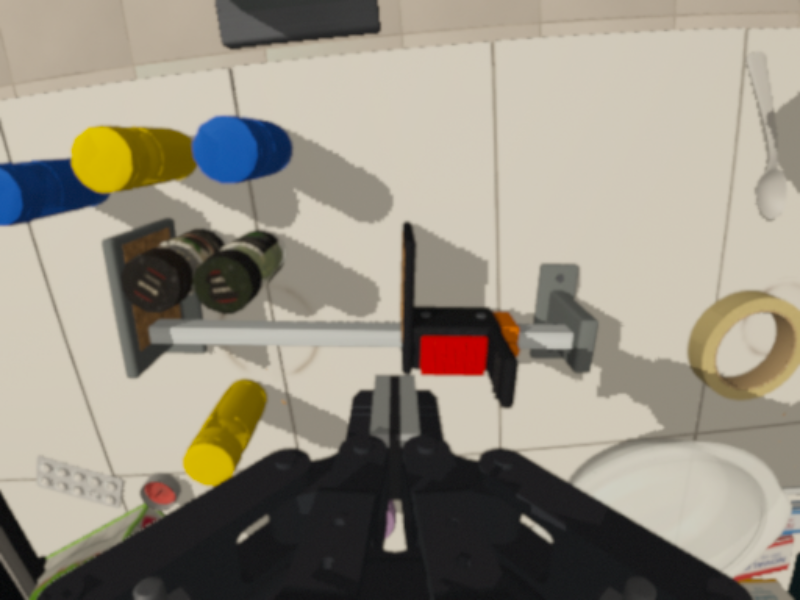

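```bash
python3 - <<'E'
from h import *
c=ctrl.read_camera("wrist");a=c["pixels"][180:260,245:385]
cv2.imwrite("pics/w5.png",cv2.resize(a,(798,456),interpolation=cv2.INTER_CUBIC))
E
```

```text
(no output)
```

View pics/w5.png

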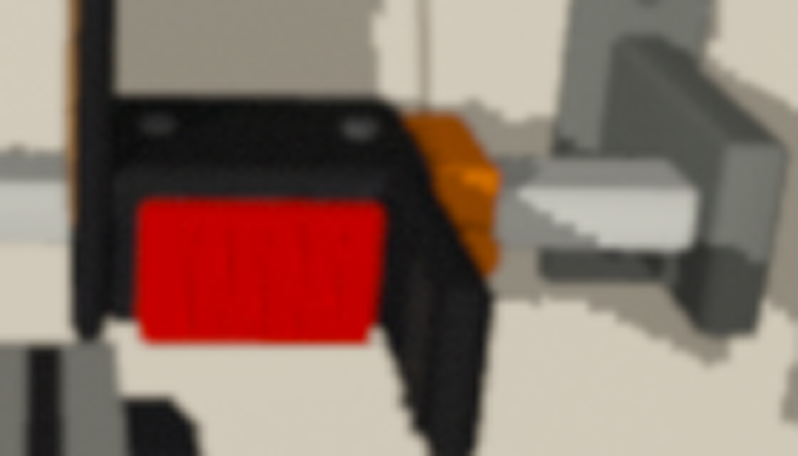

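The crop shows the jaw's back end against the orange collar at about (410,130) with no gap. The pad is up, and the jars are still standing at the end plate.

```bash
python3 -c "
from rig import ctrl
print(ctrl.job_done())"
```

```text
the job is handed in; nothing more can be done
None
```

I pressed the release pad, slid the jaw about 70 mm back until it met the orange collar, let the pad spring up and moved the arm clear; both spice jars are still standing, nothing else was touched, and the job is handed in.

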